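# Reset the flash-off timer, then hold the wet panel at its balance point

### The job

Take the stylus out of the wooden stand, push the timer's recessed reset button right down with its tip, and put the stylus back fully home in its hole. Then take the drying carrier by its grab bar, swing it up until it stands straight upright over its hinge (its balance point, from where it would fall either way) and finish while still holding it there by the bar, steady, so that both wet faces of the panel stay clear. Never touch the wet panel, do not let the carrier flop over to the far side, and leave the other things on the bench where they stand.

Things in the scene. Friction and masses are not known exactly. Their poses are not given: they have to be found in the camera images.
- stylus_mid (a point): Centre (half-way up) of the stylus: a plain aluminium rod 12 mm in diameter and 150 mm long, 28 to 50 g, with a tapered tip (last 16 mm, narrowing to 6 mm) pointing down. It stands loosely upright, tip down, in a hole of the wooden stand and sticks out 93 mm above the stand's top. z axis along the rod, up towards its blunt end.
- stylus_tip (a point): Tip of the stylus, 75 mm below its centre along the rod.
- seat (a point): Floor of the stylus's hole, where the tip rests when the stylus is home. The stand is a fixed wooden block 110 x 46 x 65 mm with two holes 57 mm deep along its long axis, 54 mm apart; the stylus's hole is 14.5 mm wide with a 2.5 mm chamfer at its mouth, which lies 57 mm above this point. x axis along the block; the marker stands 54 mm away on the -x side.
- button_top (a point): Centre of the top of the reset button, a black round cap 15.6 mm wide that lies 6 mm below the top of the timer, in a round recess 18 mm wide. The timer is a fixed grey box 100 x 100 x 46 mm with a white round dial, a small display window and this one recess. The button is pressed straight down.
- reset_button (a joint): Travel of the reset button (m): 0 released, 0.004 fully down; a spring, 0.9 N to start it and 3.3 N at the bottom.
- hinge (a point): Middle of the carrier's hinge axis, 50 mm above the bench. It belongs to the drying jig: a fixed steel base 200 x 165 x 12 mm with two cheeks (75 mm either side) that carry the hinge and four rubber-capped posts, 80 mm high, 80 mm before and behind the hinge and 62 mm to either side. y axis along the hinge; x axis, level, from the near side (where the carrier lies at the start) to the far side.
- bar (a point): Middle of the grab bar of the carrier: a steel bar 10 mm in diameter, 140 mm long, parallel to the hinge and 135 mm from it. y axis along the bar; z axis from the hinge to the bar. The bar is joined to the hinge by two flat arms 62 mm either side of the middle; between them the bar is free, with 55 mm of open space between it and the panel's edge.
- carrier (a joint): Angle of the carrier (rad): 0 when it stands straight upright with the bar exactly above the hinge, which is its balance point; -1.13 when it lies on the near posts (leaning to the robot's side, as at the start); positive when it leans to the far side, +1.13 on the far posts. The hinge swings freely and the carrier (170 to 350 g with its panel) falls to one side or the other unless held.
- panel_mid (a point): Centre of the wet painted sample panel, 116 mm wide, 64 mm high, 4 mm thick, fixed in the carrier from 16 to 80 mm from the hinge. Must not be touched.
- stylus: The whole stylus; its origin is at the centre of the tip's end.
- cup: Bystander: empty paper cup, 68 mm wide, 72 mm high. Origin under its centre.
- tape: Bystander: roll of masking tape lying flat, 72 mm wide, 24 mm high. Origin under its centre.
- marker: Bystander: capped paint marker, 18 mm thick, 98 mm long, standing in the other hole of the wooden stand and sticking out 41 mm. Origin at its lower end.
- can1: Bystander: spray can, 64 mm wide, 170 mm high. Origin under its centre.
- can2: Bystander: spray can, 64 mm wide, 170 mm high. Origin under its centre.
- jar: Bystander: small paint jar, 52 mm wide, 60 mm high. Origin under its centre.
Not all that is in view belongs to the job. Leave any turquoise look-alike of the part that bears button_top alone.

How it is judged:
On the way, in this order (a step that is already met when the one before it is completed fails the run):
1. the reset button is pushed right down with the stylus's tip, the carrier still lying on its near posts (value of joint reset_button above 0.003 m and contact force between stylus and reset_button above 0.5 N and value of joint carrier below -1 rad), for 0.1 s.
2. the stylus is back, fully home in its hole and let go (distance between stylus_tip and seat below 0.008 m and contact force between the fingers and stylus below 0.1 N), for 0.2 s.
At the end, for the whole second after the job is handed in: The carrier stands at its balance point, within 0.07 rad (4 degrees) of upright, at rest, held by the robot's fingers (more than 1 N between fingers and grab bar) and by nothing else; the reset button is released; the stylus is home in its hole (tip within 8 mm of the hole's floor) and not touched (all of step 2 and value of joint carrier between -0.07 and 0.07 rad and velocity of joint carrier between -0.1 and 0.1 rad/s and contact force between the fingers and carrier_c4 above 1 N and contact force between stylus and carrier below 0.1 N and value of joint reset_button below 0.001 m); the arm keeps its last pose, push and grip.
It fails at once if the carrier swings over to the far side (more than 0.35 rad past upright) (value of joint carrier above 0.35 rad).
It fails at once if the wet panel is touched (contact force between anything else and carrier_c0 above 0.3 N).
It fails at once if a bystander is moved more than 30 mm (distance of any of cup, tape, marker, can1, can2, jar from where it was at the start of the episode above 0.03 m).
It also fails if it takes over 58 s, if anything falls off the work surface, if the arm or the gripper's body presses on something with over 40 N, if the wrist force passes 120 N, or if a joint passes its speed limit or range.

### The arm

A 6-joint arm with a two-finger parallel gripper is mounted at the origin on the work surface. World frame = base frame: x ahead of the robot, y to its left, z up, the work surface at z = 0. Lengths are in m, angles in rad, forces in N, time in s.
With the tool pointing down it reaches from about 0.15 to 0.775 m from the base axis. Payload 6.1 kg.
Tool frame: the origin (TCP) lies at the very end of the fingers, on their centre line; the grasp point (between the pads) lies 19 mm behind it (ctrl.grasp_offset is the distance from the TCP to the grasp point, in m); z points along the fingers, y is the line along which they close (so a half turn about z gives the same grasp; the last joint's range is limited). The gripper opens to 85 mm and grips with 20 to 120 N. Pads are 22 mm wide; open, the fingers measure 114 mm over their backs; the gripper's body (76 mm by 85 mm) begins 54 mm behind the grasp point. The pads swing forward as they close: fully open they stand 13 mm farther back than shut.
Start: joints at [1.27, 0.126, -0.04, 1.405, 0, 1.571], TCP at [0.156, 0.501, 0.231] pointing down, gripper open.
Joint ranges: [-2.72, 2.72], [-0.95, 1.95], [-1.27, 1.35], [-1.78, 2.02], [-1.46, 1.47], [-3.14, 3.14]. Speed limits (rad/s): [2.39, 2.39, 3.01, 3.14, 3.14, 3.14].

### API

Orientations are given as a rotation vector (axis times angle).
In Python, from cell import sensors, imaging, order, ctrl gives the robot as it stands.
- The arm moves only by the tool arm_command, never from a script. Its argument "steps" is text: rows parted by semicolons, each of 7 numbers parted by spaces: the opening, from -1 (shut) to 1 (fully open), so that 0 is half open, then the shift along the tool's x, y, z in m, then the turn, a rotation vector about the tool's x, y, z in rad. In form: jaw dx dy dz ax ay az; .... A call has exactly 8 rows; each row shifts and turns the commanded pose from where the row before left it, along the tool's axes as they then stand; what a row does not reach is not made up. A row lasts 1/12 s, in which the tool goes at most 41.7 mm and 7.16 degrees, less where a joint would pass 70% of its speed; a pose out of reach is approached as far as the arm can. A call with a gripper value outside its range is refused whole. The fingers move at their own pace and stop on an object; "squeeze" is the grip in N (left out, the last holds). Time passes only in rows, so rows that do not move let the fingers close, or fill a call up. It gives the time, the measured TCP pose, the force, the opening and the grip force at its end, in the units of the state.
- sensors.sense(): the state, without advancing time (a new reading comes with each control period).
- imaging.get_image(name): name is "scene" or "top"; returns (picture, depth): 420x560x3 uint8, red, green, blue; 420x560 float32, m along the optical axis (not along the pixel's ray), 0 where there is no reading.
- imaging.camera_params(name): a dict with "mtx" (3x3 intrinsics, pixels), "D" ([k1, k2, p1, p2, k3] as OpenCV has them; the pictures are not rectified), "R" (3x3) and "t" (3): a world point X has camera coordinates R X + t. Camera axes: x right, y down, z forward; pixel columns grow to the right and rows downward; lengths in m; the calibration is good to about 2 mm. A picture is of the moment at which its call begins. camera_params takes no time and is no camera call.
- order.sign_off(): hands the job in; it is judged then, once.
The state is a dict: "clock": time; "joints": joint angles; "dq": joint speeds; "joint_efforts": joint torques, N m; "tool_pos": TCP position; "tool_rot": TCP orientation; "contact_force": force on the tool from outside, world axes, zero at the start; "wrist_torque": the same for the moment, N m; "finger_gap": finger opening in m; "grasp_force": force on a finger pad.
Only numpy, scipy, OpenCV 4.12 (cv2) and the standard library are available. Lean on these libraries where they do the work, as an engineer would, in place of code of your own. Each camera call takes 0.05 s, during which the arm holds its last target. There are 200 camera calls.

## Working session

There is one attempt and no reset: what is moved stays moved. The work goes in short steps, Python scripts to look and compute and a tool call to move; the robot and the scene stay as the last step left them, time stands still between calls to the robot, and variables do not carry over. Pictures are saved under pics/ and viewed, at most 10 in all, crops included, and the job is handed in when it is done.

Besides the shell and the picture viewer there is one more tool, called after "Request:" as name(argument=value, ...) on one line, values as JSON. arm_command: Moves the arm, as the interface text tells. Its arguments: {"type":"object","properties":{"steps":{"type":"string"},"squeeze":{"type":"number"}},"required":["steps"]}

```bash
ls; mkdir -p pics; cat > h.py <<'E'
import numpy as np, cv2
from scipy.spatial.transform import Rotation as Ro
from cell import sensors, imaging, order, ctrl
def grab(n):
    p,d=imaging.get_image(n); np.savez(f'{n}.npz',p=p,d=d); return p,d
def load(n):
    z=np.load(f'{n}.npz'); return z['p'],z['d']
def world(n,u,v,z=None,d=None):
    c=imaging.camera_params(n); M=np.array(c['mtx'],float);D=np.array(c['D'],float);R=np.array(c['R']);t=np.array(c['t']).ravel()
    r=cv2.undistortPoints(np.array([[[u,v]]],float),M,D)[0,0]; r=np.array([r[0],r[1],1])
    if z is None: return R.T@(r*d-t)
    o=-R.T@t; k=R.T@r; return o+k*(z-o[2])/k[2]
def st():
    s=sensors.sense(); print({k:np.round(v,4).tolist() for k,v in s.items()})
E
python3 - <<'E'
from h import *
st(); print(ctrl.grasp_offset)
for n in('scene','top'):
    p,d=grab(n); cv2.imwrite(f'pics/{n}0.png',cv2.resize(p[:,:,::-1],(784,588),interpolation=cv2.INTER_CUBIC))
    c=imaging.camera_params(n); R=np.array(c['R']);print(n,-R.T@np.array(c['t']).ravel(),R[2],c['mtx'][0])
E
```

```text
pics
{'clock': 0.0, 'joints': [1.27, 0.1264, -0.0406, 1.4054, -0.0, 1.5708], 'dq': [0.0014, 0.0006, 0.002, 0.0001, -0.0008, 0.001], 'joint_efforts': [-0.0021, -43.5918, 35.292, 0.0173, 0.0, -0.0], 'tool_pos': [0.1554, 0.5011, 0.2305], 'tool_rot': [-0.4707, -3.1059, 0.0024], 'contact_force': [0.2356, -0.2661, -0.4399], 'wrist_torque': [0.0146, 0.0165, 0.0499], 'grasp_force': 0.0, 'finger_gap': 0.0853}
0.0187
scene [1.31806967 0.15101996 0.97443719] [-0.6443654  -0.11836158 -0.75550233] [434.16130498   0.         275.89115067]
top [ 0.3008416  -0.01738262  1.68470078] [ 0.17658292  0.02325768 -0.98401095] [512.08220359   0.         277.47987985]
```

View pics/scene0.png

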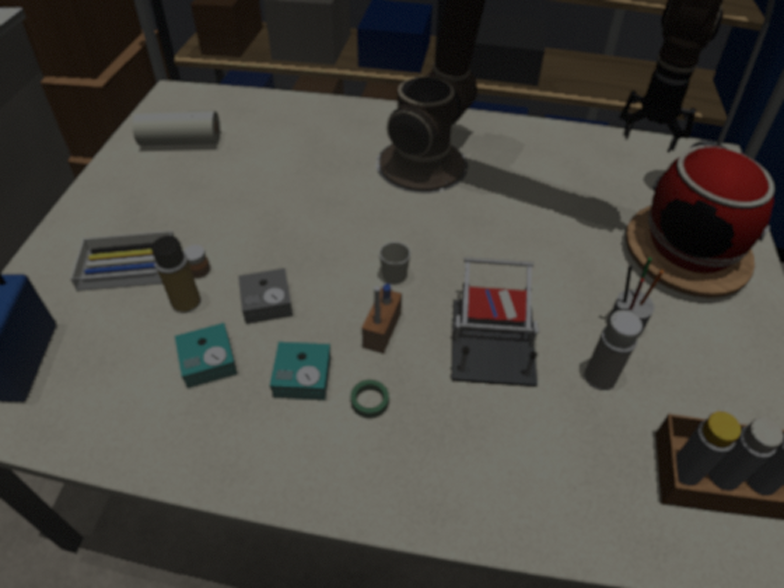

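View pics/top0.png

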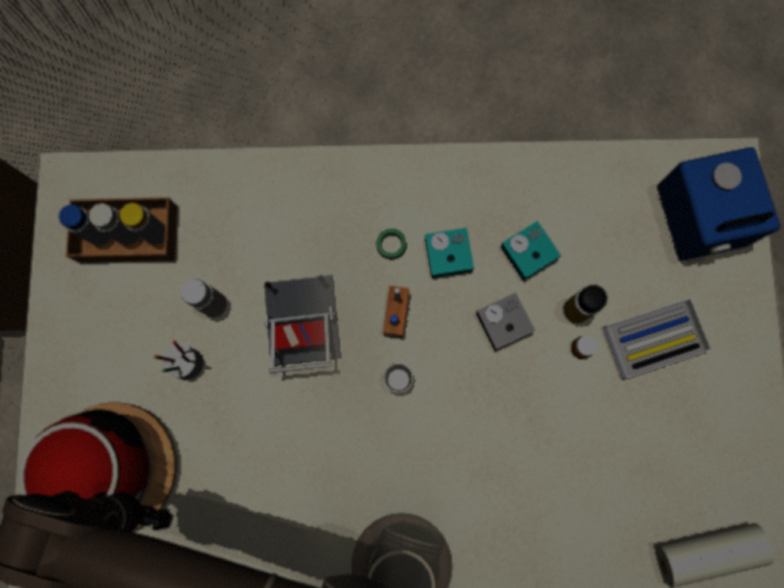

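Scene: the red panel and carrier are near (497,305) and the stylus near (377,303). Top: the carrier is at (300,335), the stand at (397,311) with the stylus at (398,293) and the blue marker at (395,320). Candidates for the timer in the top view are grey (505,321), turquoise (449,252) and turquoise (530,250), so I choose the grey one. For the stylus, the thin grey rod (398,293) is the one, not the blue marker. I'll check both in a close crop.

```bash
python3 - <<'E'
from h import *
p,d=load('top'); c=p[190:290,180:390][:,:,::-1]
c=cv2.convertScaleAbs(cv2.resize(c,(798,380),interpolation=cv2.INTER_CUBIC),alpha=1.7); cv2.imwrite('pics/topc.png',c)
p,d=load('scene'); c=p[170:290,160:400][:,:,::-1]
c=cv2.convertScaleAbs(cv2.resize(c,(800,400),interpolation=cv2.INTER_CUBIC),alpha=1.7); cv2.imwrite('pics/scenec.png',c)
E
```

```text
(no output)
```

View pics/topc.png

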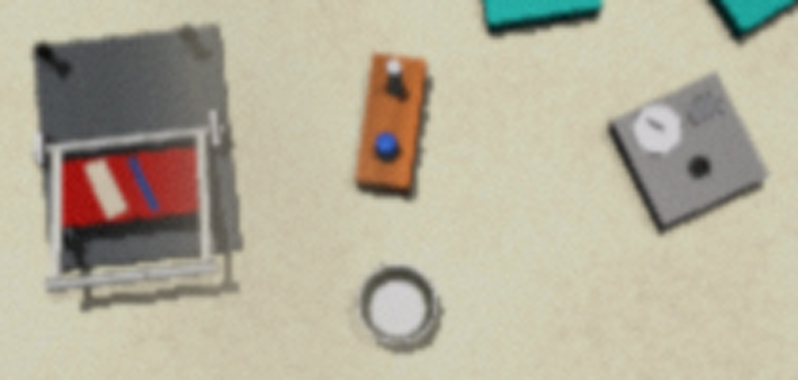

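View pics/scenec.png

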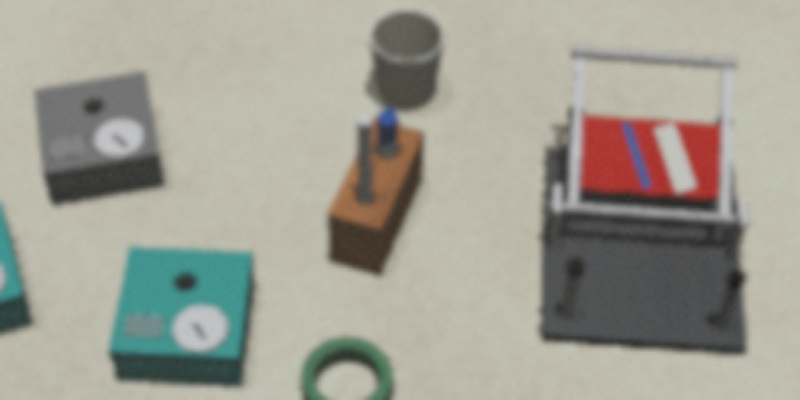

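The crops confirm it. Top crop: stylus end (393,66), blue marker (386,145), grey timer's button (699,166), bar ends (47,284) and (218,268). Scene crop: stylus top (364,122), button (93,105), bar ends (573,53) and (735,62).

```bash
python3 - <<'E'
from h import *
T=lambda x,y:(180+(x+.5)/3.8-.5,190+(y+.5)/3.8-.5)
S=lambda x,y:(160+(x+.5)/3.3333-.5,170+(y+.5)/3.3333-.5)
def w(l,n,f,pts,z):
    for q in pts: print(l,n,np.round(world(n,*f(*q),z=z),4))
w('styl','top',T,[(393,66)],.158); w('styl','scene',S,[(364,122)],.158)
w('styl@mouth','scene',S,[(366,199)],.065)
w('mark','top',T,[(386,145)],.106); w('mark','scene',S,[(388,115)],.106)
w('stand','top',T,[(374,54),(428,60),(411,190),(357,185)],.065)
w('stand','scene',S,[(331,213),(378,227),(423,134),(382,122)],.065)
w('btn','top',T,[(699,166)],.043); w('btn','scene',S,[(93,105)],.043)
w('tim','top',T,[(717,75),(765,182),(661,231),(613,122)],.046)
w('tim','scene',S,[(36,92),(144,73),(160,152),(48,172)],.046)
w('bar','top',T,[(47,284),(218,268)],.1076); w('bar','scene',S,[(573,53),(735,62)],.1076)
w('cup','top',T,[(400,306)],.072); 
w('hinge','top',T,[(38,147),(215,128)],.05); w('hinge','scene',S,[(557,200),(740,212)],.05)
# refined bits by image: stylus end / button centroid
p,d=load('top'); g=cv2.cvtColor(p,cv2.COLOR_RGB2GRAY)
np.set_printoptions(linewidth=200)
u,v=map(int,T(393,66)); print(u,v); print(g[v-4:v+8,u-6:u+7]); print(np.round(d[v-3:v+4,u-3:u+4],3))
u,v=map(int,T(699,166)); print(u,v); print(g[v-5:v+6,u-6:u+7])
E
```

```text
styl top [0.5982 0.0015 0.158 ]
styl scene [0.6003 0.0009 0.158 ]
styl@mouth scene [0.6001 0.0019 0.065 ]
mark top [0.5424 0.0088 0.106 ]
mark scene [0.5434 0.0089 0.106 ]
stand top [0.6269 0.0186 0.065 ]
stand top [ 0.621  -0.0271  0.065 ]
stand top [ 0.5102 -0.011   0.065 ]
stand top [0.5151 0.0343 0.065 ]
stand scene [ 0.6196 -0.0228  0.065 ]
stand scene [0.6263 0.0168 0.065 ]
stand scene [0.5224 0.0351 0.065 ]
stand scene [ 0.5157 -0.0012  0.065 ]
btn top [ 0.5297 -0.2556  0.043 ]
btn scene [ 0.525  -0.2576  0.043 ]
tim top [ 0.6074 -0.2737  0.046 ]
tim top [ 0.5147 -0.3102  0.046 ]
tim top [ 0.4745 -0.2209  0.046 ]
tim top [ 0.5682 -0.1837  0.046 ]
tim scene [ 0.5223 -0.3112  0.046 ]
tim scene [ 0.4818 -0.2237  0.046 ]
tim scene [ 0.5685 -0.1828  0.046 ]
tim scene [ 0.608  -0.2694  0.046 ]
bar top [0.4322 0.2862 0.1076]
bar top [0.4432 0.1467 0.1076]
bar scene [0.4455 0.1491 0.1076]
bar scene [0.4292 0.2852 0.1076]
cup top [ 4.129e-01 -4.000e-04  7.200e-02]
hinge top [0.554 0.307 0.05 ]
hinge top [0.568  0.1554 0.05  ]
hinge scene [0.5594 0.1537 0.05  ]
hinge scene [0.5434 0.303
[... 908 characters left out ...]
645 1.644 1.567 1.559 1.561 1.58  1.647]
 [1.645 1.642 1.581 1.575 1.576 1.589 1.643]]
363 233
[[100  90  83  81  83  82  81  82  82  80  80  82  81]
 [ 88  83  80  83  82  81  81  78  81  81  80  82  82]
 [ 83  82  82  81  81  77  72  71  74  77  80  81  80]
 [ 82  82  82  80  74  58  46  44  53  67  79  81  82]
 [ 83  83  81  76  60  41  29  26  30  51  73  80  79]
 [ 82  82  81  73  50  32  24  22  20  41  69  80  79]
 [ 82  82  81  72  46  29  22  23  23  39  69  80  81]
 [ 83  82  81  76  57  37  28  29  36  50  73  80  81]
 [ 82  83  84  80  70  53  44  47  62  68  77  82  83]
 [ 84  83  83  83  80  72  70  73  76  79  79  80  81]
 [ 82  83  83  82  81  81  81  79  80  81  82  81  81]]
```

```bash
cat >> h.py <<'E'
def plan(pos,ydir,half=False):
    """shift (tool axes after turning) and turn (tool axes now) to TCP pos, tool down, tool y along ydir"""
    s=sensors.sense(); R=Ro.from_rotvec(s['tool_rot']); y=np.array([*ydir,0.]);y/=np.linalg.norm(y)
    z=np.array([0,0,-1.]); 
    for sg in (1,-1):
        T=Ro.from_matrix(np.c_[np.cross(sg*y,z),sg*y,z]); r=(R.inv()*T).as_rotvec()
        print('turn',np.round(r,4),np.round(np.degrees(np.linalg.norm(r)),1),'shift after turn',np.round(T.inv().apply(np.array(pos)-s['tool_pos']),4))
E
python3 - <<'E'
from h import *
print(Ro.from_rotvec(sensors.sense()['tool_rot']).as_matrix().round(3))
plan([.5995,.0012,.20],[.13,.99]); plan([.4377,.2168,.2],[.995,.098])
E
```

```text
[[-0.955  0.296 -0.   ]
 [ 0.296  0.955 -0.001]
 [ 0.    -0.001 -1.   ]]
turn [-1.400e-03 -1.000e-04 -1.702e-01] 9.8 shift after turn [-0.5054 -0.4378  0.0306]
turn [-2.0000e-04  2.1000e-03  2.9714e+00] 170.2 shift after turn [0.5054 0.4378 0.0306]
turn [-1.3000e-03  8.0000e-04  1.1718e+00] 67.1 shift after turn [-0.3106  0.253   0.0306]
turn [-9.0000e-04 -1.4000e-03 -1.9698e+00] 112.9 shift after turn [ 0.3106 -0.253   0.0306]
```

Request:
arm_command(steps="0 -0.01 -0.01 0 0 0 -0.085; 0 -0.02 -0.018 0 0 0 -0.085; 0 -0.031 -0.027 0 0 0 0; 0 -0.031 -0.027 0 0 0 0; 0 -0.031 -0.027 0 0 0 0; 0 -0.031 -0.027 0 0 0 0; 0 -0.031 -0.027 0 0 0 0; 0 -0.031 -0.027 0 0 0 0", squeeze=40)

```text
clock: 0.77
tool_pos: [0.3418, 0.2804, 0.2311]
tool_rot: [-0.205, -3.135, 0.0]
contact_force: [0.5, -0.1, -0.3]
finger_gap: 0.0427
grasp_force: 0.0
```

Request:
arm_command(steps="0 -0.031 -0.027 0 0 0 0; 0 -0.031 -0.027 0 0 0 0; 0 -0.031 -0.027 0 0 0 0; 0 -0.031 -0.027 0 0 0 0; 0 -0.031 -0.027 0 0 0 0; 0 -0.031 -0.027 0 0 0 0; 0 -0.031 -0.027 0 0 0 0; 0 -0.02 -0.018 0 0 0 0")

```text
clock: 1.43
tool_pos: [0.5508, 0.043, 0.2305]
tool_rot: [-0.209, -3.134, 0.001]
contact_force: [0.2, 1.5, 0.8]
finger_gap: 0.0426
grasp_force: 0.0
```

```bash
python3 - <<'E'
from h import *
st();plan([.5995,.0012,.106],[.13,.99])
E
```

```text
{'clock': 1.4333, 'joints': [0.0783, 0.1787, 0.0208, 1.4134, -0.0006, 0.2114], 'dq': [-0.4595, 0.3393, 0.4044, 0.0777, 0.0188, -0.455], 'joint_efforts': [1.0943, -49.515, 33.8613, 0.0128, -0.1731, 0.2702], 'tool_pos': [0.5508, 0.043, 0.2305], 'tool_rot': [-0.2088, -3.1342, 0.0011], 'contact_force': [0.2453, 1.4864, 0.8482], 'wrist_torque': [0.0358, -0.0282, -0.0295], 'grasp_force': 0.0, 'finger_gap': 0.0426}
turn [-0.0007 -0.0004 -0.0025] 0.1 shift after turn [-0.0538 -0.0351  0.1245]
turn [-6.0000e-04  1.2000e-03  3.1391e+00] 179.9 shift after turn [0.0538 0.0351 0.1245]
```

Request:
arm_command(steps="0 -0.025 -0.018 0.01 0 0 0; 0 -0.025 -0.018 0.01 0 0 0; 0 0 0 0.01 0 0 0; 0 0 0 0 0 0 0; 0 0 0 0 0 0 0; 0 0 0 0 0 0 0; 0 0 0 0 0 0 0; 0 0 0 0 0 0 0")

```text
clock: 2.1
tool_pos: [0.5937, 0.0047, 0.2024]
tool_rot: [0.203, 3.133, 0.0]
contact_force: [0.1, -0.3, -0.0]
finger_gap: 0.0429
grasp_force: 0.0
```

```bash
python3 - <<'E'
from h import *
st();plan([.5995,.0012,.106],[.13,.99])
p,d=grab('scene'); c=p[170:290,160:400][:,:,::-1]
c=cv2.convertScaleAbs(cv2.resize(c,(800,400),interpolation=cv2.INTER_CUBIC),alpha=1.7); cv2.imwrite('pics/s2.png',c)
# shaft: world pts of pads end for reference
E
```

```text
{'clock': 2.1, 'joints': [0.0078, 0.2567, 0.0572, 1.3697, 0.0001, 0.1373], 'dq': [-0.002, 0.0025, 0.0005, -0.0036, -0.0018, -0.0006], 'joint_efforts': [-0.1359, -51.6374, 35.1553, -0.0062, -0.0042, 0.0015], 'tool_pos': [0.5937, 0.0047, 0.2024], 'tool_rot': [0.2031, 3.1335, 0.0003], 'contact_force': [0.096, -0.3361, -0.0226], 'wrist_torque': [-0.0253, 0.011, -0.0247], 'grasp_force': 0.0, 'finger_gap': 0.0429}
turn [0.0003 0.0015 0.0011] 0.1 shift after turn [-0.0062 -0.0027  0.0964]
turn [-2.4000e-03  4.0000e-04 -3.1405e+00] 179.9 shift after turn [0.0062 0.0027 0.0964]
```

View pics/s2.png

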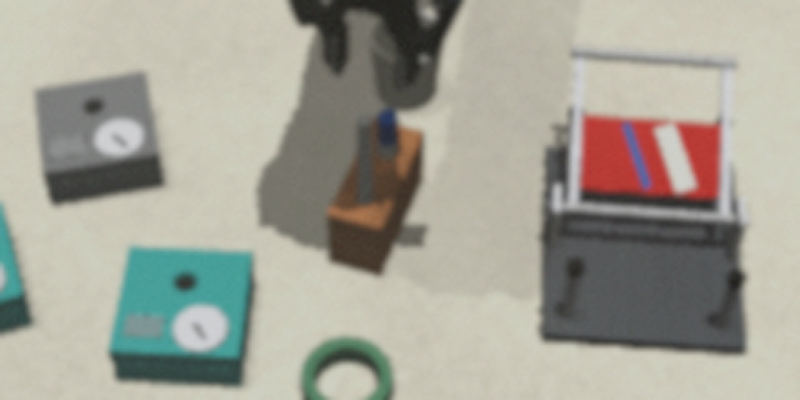

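The fingertips (335,70) and (410,80) straddle the stylus line (364,122) from above. Going down.

Request:
arm_command(steps="0 -0.006 -0.003 0 0 0 0; 0 0 0 0.02 0 0 0; 0 0 0 0.025 0 0 0; 0 0 0 0.025 0 0 0; 0 0 0 0.016 0 0 0; 0 0 0 0.01 0 0 0; 0 0 0 0 0 0 0; 0 0 0 0 0 0 0")

```text
clock: 2.82
tool_pos: [0.5997, 0.0001, 0.1056]
tool_rot: [-0.205, -3.135, 0.0]
contact_force: [1.0, 1.0, 0.7]
finger_gap: 0.0423
grasp_force: 0.0
```

Request:
arm_command(steps="-1 0 0 0 0 0 0; -1 0 0 0 0 0 0; -1 0 0 0 0 0 0; -1 0 0 0 0 0 0; -1 0 0 0 0 0 0; -1 0 0 0 0 0 0; -1 0 0 0 0 0 0; -1 0 0 0 0 0 0")

```text
clock: 3.48
tool_pos: [0.6003, -0.0001, 0.1066]
tool_rot: [0.205, 3.132, -0.0]
contact_force: [0.1, -0.3, 6.5]
finger_gap: 0.0102
grasp_force: 39.1
```

```bash
python3 - <<'E'
from h import *
st()
E
```

```text
{'clock': 3.4833, 'joints': [0.0, 0.291, -0.1086, 1.1686, -0.0004, 0.1309], 'dq': [0.0009, -0.0012, 0.0017, 0.0006, 0.0002, 0.0002], 'joint_efforts': [0.448, -49.7608, 31.8051, -0.0527, 0.2942, 0.0025], 'tool_pos': [0.6003, -0.0001, 0.1066], 'tool_rot': [0.2053, 3.1324, -0.0003], 'contact_force': [0.0518, -0.3436, 6.4842], 'wrist_torque': [-0.1901, 0.0041, -0.0117], 'grasp_force': 39.0752, 'finger_gap': 0.0102}
```

Request:
arm_command(steps="-1 0 0 -0.006 0 0 0; -1 0 0 -0.014 0 0 0; -1 0 0 -0.02 0 0 0; -1 0 0 -0.02 0 0 0; -1 0 0 -0.02 0 0 0; -1 0 0 -0.02 0 0 0; -1 0 0 -0.01 0 0 0; -1 0 0 0 0 0 0")

```text
clock: 4.15
tool_pos: [0.6005, 0.0001, 0.2179]
tool_rot: [0.205, 3.131, 0.001]
contact_force: [-0.2, 0.3, -0.1]
finger_gap: 0.0103
grasp_force: 39.1
```

Request:
arm_command(steps="-1 0.003 -0.02 0 0 0 0; -1 0.005 -0.035 0 0 0 0; -1 0.006 -0.041 0 0 0 0; -1 0.006 -0.041 0 0 0 0; -1 0.006 -0.041 0 0 0 0; -1 0.006 -0.041 0 0 0 0; -1 0.004 -0.03 0 0 0 0; -1 0.002 -0.014 0 0 0 0")

```text
clock: 4.82
tool_pos: [0.5257, -0.2589, 0.2136]
tool_rot: [-0.211, -3.132, -0.0]
contact_force: [-0.5, 0.4, -0.7]
finger_gap: 0.01
grasp_force: 39.1
```

Request:
arm_command(steps="-1 0 0 0.03 0 0 0; -1 0 0 0.02 0 0 0; -1 0 0 0 0 0 0; -1 0 0 0 0 0 0; -1 0 0 0 0 0 0; -1 0 0 0 0 0 0; -1 0 0 0 0 0 0; -1 0 0 0 0 0 0")

```text
clock: 5.48
tool_pos: [0.5282, -0.2557, 0.1664]
tool_rot: [0.204, 3.133, -0.001]
contact_force: [0.1, -0.3, 0.7]
finger_gap: 0.0103
grasp_force: 39.1
```

```bash
python3 - <<'E'
from h import *
st(); plan([.5285,-.2565,.1335],[.13,.99])
a,_=grab('top'); p,_=grab('scene')
c=cv2.resize(p[165:235,150:250],(600,420),interpolation=cv2.INTER_CUBIC)
cv2.imwrite('pics/s3.png',cv2.convertScaleAbs(c[:,:,::-1],alpha=1.8))
E
```

```text
{'clock': 5.4833, 'joints': [-0.4508, 0.2477, -0.0332, 1.288, 0.0, -0.3206], 'dq': [-0.0029, 0.0028, -0.007, -0.0011, -0.0007, -0.0005], 'joint_efforts': [0.0175, -51.3592, 35.2574, -0.0047, 0.0003, 0.0004], 'tool_pos': [0.5282, -0.2557, 0.1664], 'tool_rot': [0.2043, 3.1332, -0.0011], 'contact_force': [0.0995, -0.2769, 0.6605], 'wrist_torque': [0.0056, 0.0172, 0.0468], 'grasp_force': 39.1079, 'finger_gap': 0.0103}
turn [-0.0006  0.0017  0.0003] 0.1 shift after turn [-0.0004 -0.0008  0.0329]
turn [-2.7000e-03 -9.0000e-04 -3.1413e+00] 180.0 shift after turn [0.0004 0.0008 0.0329]
```

View pics/s3.png

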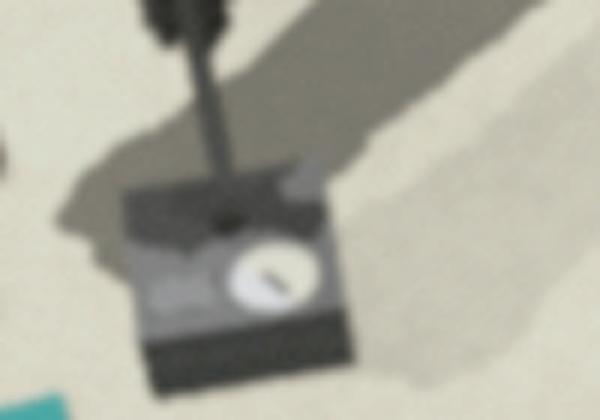

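The rod tip (228,183) points at the hole (229,220). Pressing.

Request:
arm_command(steps="-1 0 0 0.01 0 0 0; -1 0 0 0.01 0 0 0; -1 0 0 0.006 0 0 0; -1 0 0 0.003 0 0 0; -1 0 0 0.002 0 0 0; -1 0 0 0.001 0 0 0; -1 0 0 0 0 0 0; -1 0 0 0 0 0 0")

```text
clock: 6.25
tool_pos: [0.5276, -0.2558, 0.1345]
tool_rot: [0.205, 3.134, -0.001]
contact_force: [-2.6, 0.5, 8.1]
finger_gap: 0.01
grasp_force: 40.1
```

Force is 8 N at the expected bottomed depth, against 3.3 N for the spring, so the button is down. I'll hold briefly, then retreat.

Request:
arm_command(steps="-1 0 0 0 0 0 0; -1 0 0 0 0 0 0; -1 0 0 -0.01 0 0 0; -1 0 0 -0.02 0 0 0; -1 0 0 -0.025 0 0 0; -1 0 0 -0.02 0 0 0; -1 0 0 -0.008 0 0 0; -1 0 0 0 0 0 0")

```text
clock: 6.92
tool_pos: [0.5285, -0.2562, 0.2186]
tool_rot: [0.205, 3.131, -0.002]
contact_force: [-0.6, 0.3, -1.3]
finger_gap: 0.0102
grasp_force: 39.1
```

Request:
arm_command(steps="-1 -0.003 0.02 0 0 0 0; -1 -0.005 0.035 0 0 0 0; -1 -0.006 0.041 0 0 0 0; -1 -0.006 0.041 0 0 0 0; -1 -0.006 0.041 0 0 0 0; -1 -0.006 0.041 0 0 0 0; -1 -0.004 0.03 0 0 0 0; -1 -0.002 0.014 0 0 0 0")

```text
clock: 7.58
tool_pos: [0.5995, 0.0037, 0.2143]
tool_rot: [-0.2, -3.133, -0.001]
contact_force: [0.3, -0.1, 0.3]
finger_gap: 0.01
grasp_force: 39.1
```

Request:
arm_command(steps="-1 0 0 0 0 0 0; -1 0 0 0 0 0 0; -1 0 0 0 0 0 0; -1 0 0 0.01 0 0 0; -1 0 0 0.01 0 0 0; -1 0 0 0 0 0 0; -1 0 0 0 0 0 0; -1 0 0 0 0 0 0")

```text
clock: 8.25
tool_pos: [0.5993, -0.0005, 0.1961]
tool_rot: [-0.207, -3.134, 0.0]
contact_force: [-0.1, 1.0, 0.7]
finger_gap: 0.0101
grasp_force: 39.1
```

```bash
python3 - <<'E'
from h import *
st(); plan([.6003,-.0001,.1066],[.13,.99])
p,_=grab('scene')
c=cv2.resize(p[165:265,230:330],(600,600),interpolation=cv2.INTER_CUBIC)
cv2.imwrite('pics/s4.png',cv2.convertScaleAbs(c[:,:,::-1],alpha=1.8))
E
```

```text
{'clock': 8.25, 'joints': [-0.0008, 0.2695, 0.0599, 1.3617, -0.0, 0.1308], 'dq': [0.006, -0.0046, 0.0148, 0.0027, 0.0015, -0.0002], 'joint_efforts': [-0.1016, -52.4276, 34.8974, -0.0176, -0.0037, -0.0009], 'tool_pos': [0.5993, -0.0005, 0.1961], 'tool_rot': [-0.2067, -3.1343, 0.0001], 'contact_force': [-0.146, 1.0136, 0.6818], 'wrist_torque': [-0.0225, 0.0284, -0.0109], 'grasp_force': 39.1267, 'finger_gap': 0.0101}
turn [-0.0001 -0.0005 -0.0011] 0.1 shift after turn [-0.001   0.0005  0.0895]
turn [-8.0000e-04  1.0000e-04  3.1405e+00] 179.9 shift after turn [ 0.001  -0.0005  0.0895]
```

View pics/s4.png

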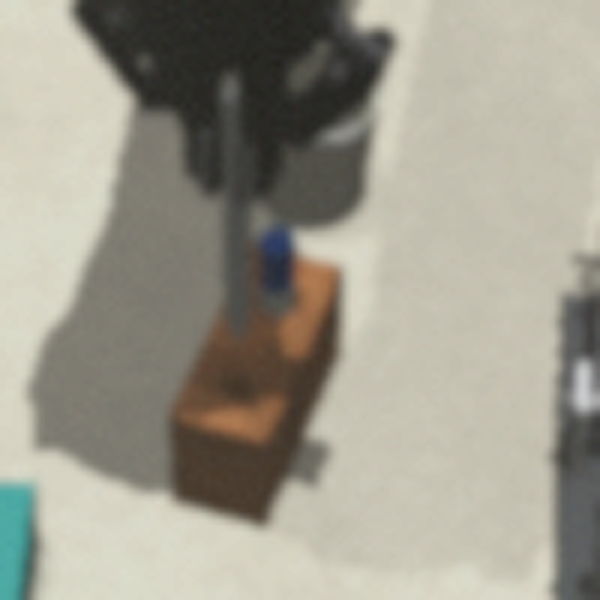

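The stylus tip (238,330) is right above the hole (237,388). Lowering it in.

Request:
arm_command(steps="-1 -0.001 0 0.01 0 0 0; -1 0 0 0.012 0 0 0; -1 0 0 0.012 0 0 0; -1 0 0 0.012 0 0 0; -1 0 0 0.012 0 0 0; -1 0 0 0.012 0 0 0; -1 0 0 0.012 0 0 0; -1 0 0 0.005 0 0 0")

```text
clock: 8.97
tool_pos: [0.5997, -0.0001, 0.1071]
tool_rot: [-0.205, -3.133, 0.0]
contact_force: [-0.8, -0.6, -0.2]
finger_gap: 0.0102
grasp_force: 39.1
```

Request:
arm_command(steps="-1 0 0 0.001 0 0 0; -1 0 0 0 0 0 0; -1 0 0 0 0 0 0; 0 0 0 0 0 0 0; 0 0 0 0 0 0 0; 0 0 0 0 0 0 0; 0 0 0 0 0 0 0; 0 0 0 0 0 0 0")

```text
clock: 9.63
tool_pos: [0.6006, -0.0001, 0.1085]
tool_rot: [0.205, 3.135, 0.0]
contact_force: [-0.1, 0.3, -0.2]
finger_gap: 0.0425
grasp_force: 0.0
```

```bash
python3 - <<'E'
from h import *
st()
E
```

```text
{'clock': 9.6333, 'joints': [-0.0002, 0.2925, -0.1025, 1.1755, -0.0, 0.1306], 'dq': [0.0018, 0.0004, -0.0018, -0.0012, 0.0012, -0.001], 'joint_efforts': [0.0006, -53.494, 34.5051, -0.0025, -0.0002, -0.0], 'tool_pos': [0.6006, -0.0001, 0.1085], 'tool_rot': [0.2053, 3.1345, 0.0], 'contact_force': [-0.1275, 0.2605, -0.1702], 'wrist_torque': [0.0434, -0.0543, -0.0184], 'grasp_force': 0.0, 'finger_gap': 0.0425}
```

Request:
arm_command(steps="0 0 0 -0.015 0 0 0; 0 0 0 -0.025 0 0 0; 0 0 0 -0.035 0 0 0; 0 0 0 -0.035 0 0 0; 0 0 0 0 0 0 0.11; 0 0 0 0 0 0 0.12; 0 0 0 0 0 0 0.12; 0 0 0 0 0 0 0.12")

```text
clock: 10.3
tool_pos: [0.6006, -0.0001, 0.2187]
tool_rot: [0.938, 2.998, 0.0]
contact_force: [0.8, 0.4, 0.8]
finger_gap: 0.0428
grasp_force: 0.0
```

Request:
arm_command(steps="-0.3 0 0 0 0 0 0.12; -0.3 0 0 0 0 0 0.12; -0.3 0 0 0 0 0 0.12; -0.3 0 0 0 0 0 0.12; -0.3 0 0 0 0 0 0.12; -0.3 0 0 0 0 0 0.12; -0.3 0 0 0 0 0 0.12; -0.3 0 0 0 0 0 0.04")

```text
clock: 10.97
tool_pos: [0.6005, -0.0001, 0.2183]
tool_rot: [2.126, 2.313, 0.0]
contact_force: [-0.7, 0.4, 0.5]
finger_gap: 0.0299
grasp_force: 0.0
```

```bash
python3 - <<'E'
from h import *
st();plan([.4377,.2168,.2],[.995,.098])
E
```

```text
{'clock': 10.9667, 'joints': [-0.0002, 0.271, 0.1104, 1.4102, -0.0, 1.4861], 'dq': [0.0003, -0.0001, -0.0001, -0.0015, -0.0001, 0.3781], 'joint_efforts': [-0.0023, -52.9255, 35.3066, 0.0015, 0.0001, 0.2409], 'tool_pos': [0.6005, -0.0001, 0.2183], 'tool_rot': [2.1255, 2.3134, 0.0], 'contact_force': [-0.7064, 0.3892, 0.4983], 'wrist_torque': [0.0167, -0.0228, -0.0283], 'grasp_force': 0.0, 'finger_gap': 0.0299}
turn [ 0.      0.     -0.0136] 0.8 shift after turn [ 0.2318 -0.1407  0.0183]
turn [ 0.    -0.     3.128] 179.2 shift after turn [-0.2318  0.1407  0.0183]
```

Request:
arm_command(steps="-0.3 0.012 -0.007 0 0 0 -0.02; -0.3 0.032 -0.02 0 0 0 0; -0.3 0.035 -0.021 0 0 0 0; -0.3 0.035 -0.021 0 0 0 0; -0.3 0.035 -0.021 0 0 0 0; -0.3 0.035 -0.021 0 0 0 0; -0.3 0.033 -0.02 0 0 0 0; -0.3 0.015 -0.01 0 0 0 0")

```text
clock: 11.63
tool_pos: [0.4319, 0.2179, 0.2187]
tool_rot: [-2.089, -2.345, -0.001]
contact_force: [0.7, 0.4, 0.6]
finger_gap: 0.0297
grasp_force: 0.0
```

Request:
arm_command(steps="-0.3 0 0 0.02 0 0 0; -0.3 0 0 0.01 0 0 0; -0.3 0 0 0 0 0 0; -0.3 0 0 0 0 0 0; -0.3 0 0 0 0 0 0; -0.3 0 0 0 0 0 0; -0.3 0 0 0 0 0 0; -0.3 0 0 0 0 0 0")

```text
clock: 12.3
tool_pos: [0.4356, 0.215, 0.1887]
tool_rot: [2.097, 2.339, 0.001]
contact_force: [0.1, 0.3, 0.2]
finger_gap: 0.0297
grasp_force: 0.0
```

```bash
python3 - <<'E'
from h import *
st();plan([.4377,.2168,.0886],[.995,.098])
p,_=grab('scene')
c=np.hstack([cv2.resize(p[150:250,215:315],(400,400),interpolation=cv2.INTER_CUBIC),cv2.resize(p[150:250,305:405],(400,400),interpolation=cv2.INTER_CUBIC)])
cv2.imwrite('pics/s5.png',cv2.convertScaleAbs(c[:,:,::-1],alpha=1.8))
E
```

```text
{'clock': 12.3, 'joints': [0.4584, 0.0546, -0.2112, 1.3043, 0.0, 1.92], 'dq': [0.003, 0.0002, -0.0049, -0.0002, 0.0006, -0.0009], 'joint_efforts': [0.0004, -38.7689, 35.1815, 0.0038, 0.0008, -0.0014], 'tool_pos': [0.4356, 0.215, 0.1887], 'tool_rot': [2.0967, 2.3392, 0.0009], 'contact_force': [0.0663, 0.3104, 0.209], 'wrist_torque': [-0.0084, 0.0418, 0.027], 'grasp_force': 0.0, 'finger_gap': 0.0297}
turn [ 0.0006 -0.0002  0.0111] 0.6 shift after turn [0.0016 0.0023 0.1001]
turn [ 4.0000e-04  9.0000e-04 -3.1305e+00] 179.4 shift after turn [-0.0016 -0.0023  0.1001]
```

View pics/s5.png

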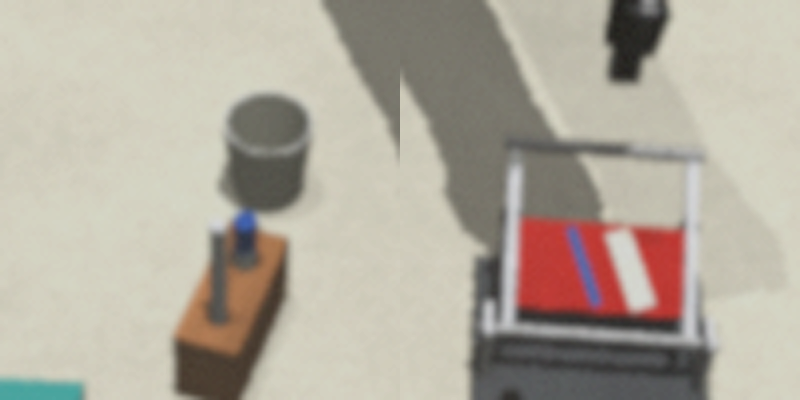

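The stylus is back home, top at (217,228) as before, and the gripper is over the middle of the bar (600,148). Descending.

Request:
arm_command(steps="-0.3 0.001 0.002 0.01 0 0 0.01; -0.3 0 0 0.02 0 0 0; -0.3 0 0 0.02 0 0 0; -0.3 0 0 0.02 0 0 0; -0.3 0 0 0.015 0 0 0; -0.3 0 0 0.011 0 0 0; -0.3 0 0 0 0 0 0; -0.3 0 0 0 0 0 0")

```text
clock: 13.02
tool_pos: [0.4367, 0.2163, 0.0919]
tool_rot: [-2.108, -2.329, 0.002]
contact_force: [-0.0, 0.9, -0.2]
finger_gap: 0.0294
grasp_force: 0.0
```

Request:
arm_command(steps="-1 0 0 0 0 0 0; -1 0 0 0 0 0 0; -1 0 0 0 0 0 0; -1 0 0 0 0 0 0; -1 0 0 0 0 0 0; -1 0 0 0 0 0 0; -1 0 0 0 0 0 0; -1 0 0 0 0 0 0", squeeze=20)

```text
clock: 13.68
tool_pos: [0.4369, 0.2167, 0.0933]
tool_rot: [-2.107, -2.33, -0.002]
contact_force: [-5.0, -0.7, 6.3]
finger_gap: 0.0094
grasp_force: 21.2
```

```bash
python3 - <<'E'
from h import *
st()
s=sensors.sense();R=Ro.from_rotvec(s['tool_rot'])
g=s['tool_pos']+R.apply([0,0,-.0187]); print('grasp',g.round(4),R.as_matrix().round(3))
E
```

```text
{'clock': 13.6833, 'joints': [0.46, 0.0933, -0.3818, 1.0949, 0.0006, 1.9307], 'dq': [-0.0004, -0.0002, -0.0006, 0.0006, -0.0008, 0.0002], 'joint_efforts': [-0.908, -37.0857, 33.5321, -1.8834, -0.5363, -0.0087], 'tool_pos': [0.4369, 0.2167, 0.0933], 'tool_rot': [-2.1073, -2.3296, -0.0016], 'contact_force': [-4.9798, -0.7387, 6.3346], 'wrist_torque': [-0.0677, 0.9596, -0.0001], 'grasp_force': 21.248, 'finger_gap': 0.0094}
grasp [0.4369 0.2167 0.112 ] [[-0.1    0.995  0.   ]
 [ 0.995  0.1    0.001]
 [ 0.001  0.001 -1.   ]]
```

```bash
python3 - <<'E'
import numpy as np
n=22; t=np.linspace(0,1,n+1); th=-1.13*(1-(t*t*(3-2*t)*.5+.5*t))
y=np.round(.135*np.sin(th),3);z=np.round(.135*np.cos(th),3)
print('; '.join(f'-1 0 {a:.3f} {-b:.3f} 0 0 0' for a,b in zip(np.diff(y),np.diff(z))),y[-1]-y[0],z[-1]-z[0])
E
```

```text
-1 0 0.002 -0.003 0 0 0; -1 0 0.002 -0.004 0 0 0; -1 0 0.003 -0.005 0 0 0; -1 0 0.003 -0.005 0 0 0; -1 0 0.004 -0.006 0 0 0; -1 0 0.005 -0.006 0 0 0; -1 0 0.005 -0.006 0 0 0; -1 0 0.006 -0.005 0 0 0; -1 0 0.006 -0.006 0 0 0; -1 0 0.007 -0.005 0 0 0; -1 0 0.007 -0.005 0 0 0; -1 0 0.007 -0.004 0 0 0; -1 0 0.008 -0.004 0 0 0; -1 0 0.008 -0.004 0 0 0; -1 0 0.007 -0.002 0 0 0; -1 0 0.008 -0.003 0 0 0; -1 0 0.007 -0.001 0 0 0; -1 0 0.007 -0.001 0 0 0; -1 0 0.006 -0.001 0 0 0; -1 0 0.005 -0.001 0 0 0; -1 0 0.005 -0.000 0 0 0; -1 0 0.004 -0.000 0 0 0 0.122 0.07700000000000001
```

Request:
arm_command(steps="-1 0 0.002 -0.003 0 0 0; -1 0 0.002 -0.004 0 0 0; -1 0 0.003 -0.005 0 0 0; -1 0 0.003 -0.005 0 0 0; -1 0 0.004 -0.006 0 0 0; -1 0 0.005 -0.006 0 0 0; -1 0 0.005 -0.006 0 0 0; -1 0 0.006 -0.005 0 0 0", squeeze=30)

```text
clock: 14.35
tool_pos: [0.4639, 0.2193, 0.133]
tool_rot: [-2.104, -2.327, 0.005]
contact_force: [-16.3, -2.0, 13.0]
finger_gap: 0.0087
grasp_force: 30.3
```

Request:
arm_command(steps="-1 0 -0.001 -0.001 0 0 0; -1 0 -0.001 0 0 0 0; -1 0 0 0 0 0 0; -1 0 0 0 0 0 0; -1 0 0 0 0 0 0; -1 0 0 0 0 0 0; -1 0 0 0 0 0 0; -1 0 0 0 0 0 0")

```text
clock: 15.02
tool_pos: [0.4639, 0.2193, 0.1333]
tool_rot: [-2.106, -2.329, 0.001]
contact_force: [-6.4, 0.3, 2.9]
finger_gap: 0.0089
grasp_force: 29.8
```

```bash
python3 - <<'E'
from h import *
st()
p,_=grab('scene');q,_=grab('top')
# depth points of the bar in top/scene after lift
for n in('scene','top'):
    pp,d=load(n); c=imaging.camera_params(n)
    v,u=np.mgrid[0:420,0:560]; M=np.array(c['mtx'],float);r=cv2.undistortPoints(np.stack([u,v],-1).reshape(-1,1,2).astype(float),M,np.array(c['D'],float))[:,0]
    X=(np.c_[r,np.ones(len(r))]*d.reshape(-1,1)-np.array(c['t']).ravel())@np.array(c['R'])
    f=np.array([.995,.1]);l=np.array([-.1,.995]);b=np.array([.4369,.2167])
    a=(X[:,:2]-b)@f; s=(X[:,:2]-b)@l
    m=(d.ravel()>0)&(np.abs(s)<72)&(np.abs(s)>.03)&(np.abs(s)<.058)&(a>-.03)&(a<.06)&(X[:,2]>.11)
    print(n,m.sum(),np.c_[a,s,X[:,2]][m][:25].round(3).tolist())
E
```

```text
{'clock': 15.0167, 'joints': [0.441, 0.1228, -0.2583, 1.1909, 0.0011, 1.9115], 'dq': [-0.0011, -0.0016, 0.0006, -0.0013, -0.0004, -0.001], 'joint_efforts': [-1.555, -41.1974, 36.0309, -2.3283, -0.908, -0.0167], 'tool_pos': [0.4639, 0.2193, 0.1333], 'tool_rot': [-2.1063, -2.3289, 0.0011], 'contact_force': [-6.3934, 0.3368, 2.8841], 'wrist_torque': [0.0841, 1.3382, -0.0232], 'grasp_force': 29.8276, 'finger_gap': 0.0089}
scene 2047 [[0.007, -0.057, 0.631], [0.007, -0.055, 0.631], [0.01, -0.053, 0.633], [0.008, -0.051, 0.632], [0.009, -0.049, 0.632], [0.01, -0.047, 0.633], [0.006, -0.045, 0.632], [0.007, -0.043, 0.632], [0.007, -0.041, 0.632], [-0.015, -0.036, 0.624], [-0.01, -0.035, 0.626], [-0.01, -0.033, 0.626], [-0.012, -0.031, 0.625], [-0.014, 0.031, 0.629], [-0.009, 0.032, 0.631], [0.011, -0.057, 0.631], [0.014, -0.055, 0.632], [0.011, -0.053, 0.631], [0.01, -0.051, 0.631], [0.014, -0.049, 0.632], [0.013, -0.047, 0.632], [0.012, -0.045, 0.632], [0.011, -0.043, 0.632], [0.01, -0.041, 0.631], [0.011, -0.039, 0.632]]
top 1005 [[0.06, -0.031, 0.627], [0.059, -0.033, 0.628], [0.06, -0.035, 0.626], [0.059, -0.037, 0.625], [0.058, -0.032, 0.624], [0.058, -0.034, 0.624], [0.058, -0.036, 0.624], [0.057, -0.039, 0.626], [0.058, -0.039, 0.617], [0.059, -0.04, 0.612], [0.059, -0.042, 0.61], [0.06, -0.044, 0.606], [0.056, -0.032, 0.625], [0.055, -0.034, 0.627], [0.056, -0.036, 0.623], [0.054, -0.039, 0.628], [0.055, -0.04, 0.621], [0.056, -0.041, 0.619], [0.057, -0.042, 0.612], [0.057, -0.044, 0.611], [0.058, -0.046, 0.606], [0.058, -0.047, 0.601], [0.058, -0.049, 0.6], [0.053, -0.032, 0.626], [0.053, -0.034, 0.628]]
```

Request:
arm_command(steps="-1 0 0.004 -0.004 0 0 0; -1 0 0.006 -0.006 0 0 0; -1 0 0.007 -0.006 0 0 0; -1 0 0.007 -0.005 0 0 0; -1 0 0.008 -0.004 0 0 0; -1 0 0.008 -0.004 0 0 0; -1 0 0.007 -0.002 0 0 0; -1 0 0.006 -0.002 0 0 0")

```text
clock: 15.78
tool_pos: [0.5188, 0.2247, 0.1676]
tool_rot: [2.107, 2.329, 0.002]
contact_force: [-4.7, 0.3, 4.6]
finger_gap: 0.0085
grasp_force: 30.3
```

Request:
arm_command(steps="-1 0 0.006 -0.002 0 0 0; -1 0 0.006 -0.002 0 0 0; -1 0 0.005 -0.001 0 0 0; -1 0 0.005 -0.001 0 0 0; -1 0 0.005 0 0 0 0; -1 0 0.004 0 0 0 0; -1 0 0.003 0 0 0 0; -1 0 0 0 0 0 0")

```text
clock: 16.45
tool_pos: [0.5529, 0.228, 0.173]
tool_rot: [2.107, 2.328, 0.003]
contact_force: [-1.8, 0.6, 5.5]
finger_gap: 0.0084
grasp_force: 30.9
```

```bash
python3 - <<'E'
from h import *
st()
s=sensors.sense();print('f',(s['tool_pos'][:2]-np.array([.4369,.2167]))@[.995,.1])
E
```

```text
{'clock': 16.45, 'joints': [0.3915, 0.2676, 0.0069, 1.3079, -0.0006, 1.8625], 'dq': [0.0024, -0.0064, -0.0096, -0.0021, 0.0006, 0.0033], 'joint_efforts': [-0.6049, -49.115, 33.0903, -0.2185, -0.28, -0.0222], 'tool_pos': [0.5529, 0.228, 0.173], 'tool_rot': [2.1069, 2.3282, 0.0028], 'contact_force': [-1.7579, 0.5589, 5.5356], 'wrist_torque': [0.1342, 0.2652, 0.0608], 'grasp_force': 30.9004, 'finger_gap': 0.0084}
f 0.11657596408287024
```

```bash
python3 - <<'E'
from h import *
from scipy.optimize import least_squares
P=np.array([(0,.0933),(.0271,.1333),(.0823,.1676),(.1166,.173)])
r=least_squares(lambda c:np.hypot(*(P-c).T)-.135,[.122,.038]); print(r.x,r.fun)
p,_=grab('scene');c=cv2.resize(p[140:260,310:410],(500,600),interpolation=cv2.INTER_CUBIC)
cv2.imwrite('pics/s6.png',cv2.convertScaleAbs(c[:,:,::-1],alpha=1.8))
c=imaging.camera_params('scene')
pr=lambda X:(cv2.projectPoints(np.array([X],float),cv2.Rodrigues(np.array(c['R']))[0],np.array(c['t'],float),np.array(c['mtx'],float),np.array(c['D'],float))[0].ravel()-[310,140]+.5)*5
b=np.array([.4369,.2167]);f=np.array([.995,.1]);l=np.array([-.1,.995])
for k in(.112,.117,.122,.127):
  for s in(-.065,.065):
    q=b+k*f+s*l; print(k,s,'bar',pr([*q,.185]).round(),'hinge',pr([*q,.05]).round())
E
```

```text
[0.12324697 0.03851952] [-1.27036117e-04  9.55306559e-06  4.19442332e-04 -3.55346909e-04]
0.112 -0.065 bar [131. 278.] hinge [105. 447.]
0.112 0.065 bar [390. 296.] hinge [341. 464.]
0.117 -0.065 bar [131. 285.] hinge [104. 454.]
0.117 0.065 bar [391. 303.] hinge [342. 471.]
0.122 -0.065 bar [131. 292.] hinge [104. 461.]
0.122 0.065 bar [392. 310.] hinge [342. 478.]
0.127 -0.065 bar [132. 300.] hinge [104. 468.]
0.127 0.065 bar [392. 318.] hinge [343. 485.]
```

View pics/s6.png

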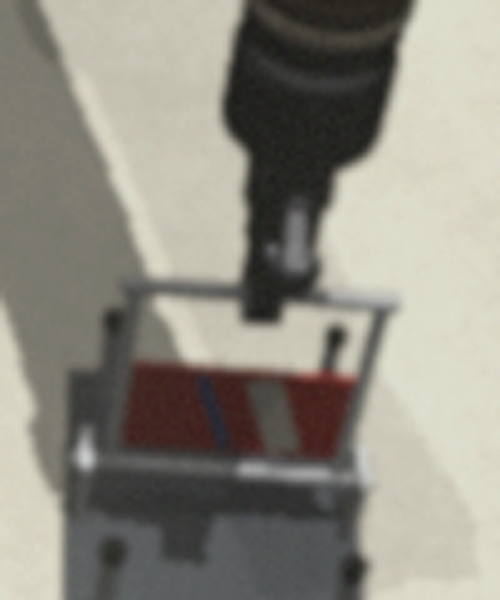

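The upright bar ends are at about (130,288) and (392,302), with the hinge at (104,460) and (342,471). That is 1–7 mm short of upright, depending on whether I trust the picture or the arc fit. I'll move on about 4.5 mm and settle.

Request:
arm_command(steps="-1 0 0.0015 0 0 0 0; -1 0 0.002 0 0 0 0; -1 0 0.001 0 0 0 0; -1 0 0 0 0 0 0; -1 0 0 0 0 0 0; -1 0 0 0 0 0 0; -1 0 0 0 0 0 0; -1 0 0 0 0 0 0")

```text
clock: 17.17
tool_pos: [0.5568, 0.2284, 0.1731]
tool_rot: [2.107, 2.329, 0.003]
contact_force: [-0.5, -0.1, 5.8]
finger_gap: 0.0088
grasp_force: 31.0
```

Request:
arm_command(steps="-1 0 0 0 0 0 0; -1 0 0 0 0 0 0; -1 0 0 0 0 0 0; -1 0 0 0 0 0 0; -1 0 0 0 0 0 0; -1 0 0 0 0 0 0; -1 0 0 0 0 0 0; -1 0 0 0 0 0 0")

```text
clock: 17.83
tool_pos: [0.5568, 0.2284, 0.1731]
tool_rot: [2.107, 2.329, 0.003]
contact_force: [-0.5, 0.6, 6.1]
finger_gap: 0.0086
grasp_force: 31.0
```

```bash
python3 - <<'E'
from h import *
st()
s=sensors.sense();print('f',(s['tool_pos'][:2]-np.array([.4369,.2167]))@[.995,.1])
p,d=grab('top'); q,e=grab('scene')
# stylus check: scene rod top vs start
a=cv2.convertScaleAbs(cv2.resize(q[195:235,255:300],(450,400),interpolation=cv2.INTER_CUBIC)[:,:,::-1],alpha=1.8)
b=cv2.convertScaleAbs(cv2.resize(p[190:275,185:250],(306,400),interpolation=cv2.INTER_CUBIC)[:,:,::-1],alpha=1.8)
cv2.imwrite('pics/s7.png',np.hstack([a,b]))
E
```

```text
{'clock': 17.8333, 'joints': [0.3895, 0.2749, 0.0168, 1.3106, -0.0005, 1.8604], 'dq': [-0.0003, 0.001, -0.0023, 0.0001, -0.0012, 0.0007], 'joint_efforts': [-0.5975, -49.616, 33.0909, -0.5731, -0.326, -0.0107], 'tool_pos': [0.5568, 0.2284, 0.1731], 'tool_rot': [2.1068, 2.3287, 0.0026], 'contact_force': [-0.5054, 0.5776, 6.1203], 'wrist_torque': [0.0756, 0.4594, -0.0053], 'grasp_force': 30.9578, 'finger_gap': 0.0086}
f 0.12050349623103891
```

View pics/s7.png

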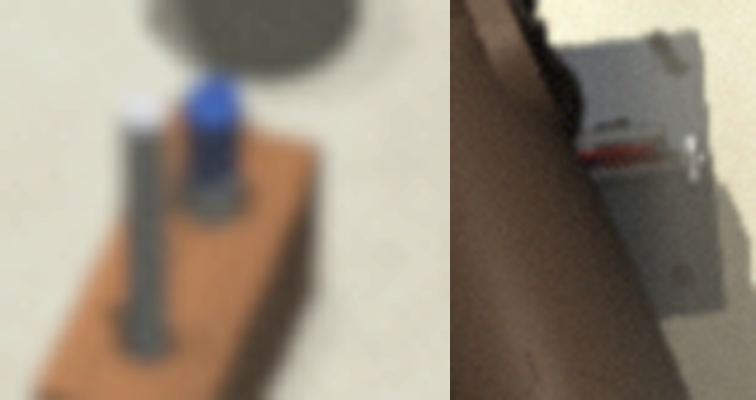

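The stylus is home, top at (143,105) and seated as at the start. The carrier is held upright and steady, so I'm handing in.

```bash
python3 -c "
from h import *
print(order.sign_off())"
```

```text
the job is handed in; nothing more can be done
None
```

I pressed the reset button with the stylus, put the stylus back home in its hole, and handed in with the gripper still holding the carrier by its bar at about 0.02 rad from upright by my estimate; the judge's verdict was not shown.

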